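Lay the soldering hearth and hold its damper half open

ROBOT

A 6-joint arm with a two-finger parallel gripper is mounted at the origin on a cart in front of the work surface, level with it; the furniture and walls round the work are solid. World frame = base frame: x ahead of the robot, y to its left, z up, the work surface at z = 0. Lengths are in mm, angles in rad, forces in N, time in s.
With the tool pointing down it reaches from about 350 to 925 mm from the base axis. Payload 6.4 kg.
Tool frame: the origin (TCP) lies at the very end of the fingers, on their centre line; the grasp point (between the pads) lies 19 mm behind it; z points along the fingers, y is the line along which they close (so a half turn about z gives the same grasp; the last joint's range is limited). The gripper opens to 94 mm and grips with 3 to 60 N. Pads are 16 mm wide; open, the fingers measure 119 mm over their backs; the gripper's body (75 mm by 177 mm) begins 78 mm behind the grasp point.
Start: joints at [1.005, 0.245, 1.558, -0, 1.339, -0.174], TCP at [248.202, 600.757, 205.455] pointing down, gripper open.
Joint ranges: [-3.13, 3.13], [-1.02, 2.26], [0.13, 2.54], [-0.95, 4.09], [0.21, 2.88], [-2.74, 2.74]. Speed limits (rad/s): [2.57, 2.57, 3.14, 3.14, 3.14, 3.14].

INTERFACE

Orientations are given as a unit quaternion [w, x, y, z].
In Python, from bench import manip, eyes gives the robot as it stands.
- The arm moves only by the shell command python3 -m inch 'ROWS'. ROWS is JSON, a list of rows, each a list of 3 entries, a list of its own where there are three numbers: the shift along the tool's x, y, z in mm, then the turn, a rotation vector about the tool's x, y, z in degrees, then the closure, from -1 (fully open) to 1 (shut), so that 0 is half open. A call has 1 to 10 rows; each row shifts and turns the commanded pose from where the row before left it, along the tool's axes as they then stand; what a row does not reach is not made up. A row lasts 1/12 s, in which the tool goes at most 41.7 mm and 7.16 degrees, less where a joint would pass 70% of its speed; a pose out of reach is approached as far as the arm can. A call is refused whole if a number of a shift passes 41.7 or a number of a turn 7.16, either way. A call with a gripper value outside its range is refused whole. The fingers move at their own pace and stop on an object; the grip force is fixed at half the most. Time passes only in rows, so rows that do not move let the fingers close. It gives the time, the measured TCP pose, the force, the opening and the grip force at its end, in the units of the state.
- manip.state(): the state, without advancing time (a new reading comes with each control period).
- eyes.capture(name): name is "side" or "top" or "wrist"; returns a dict with "color" (420x560x3 uint8, red, green, blue), "fx", "fy", "cx", "cy" (pixels), "distortion" ([k1, k2, p1, p2, k3] as OpenCV has them; the pictures are not rectified), "R" (3x3) and "t" (3): a world point X has camera coordinates R X + t. Camera axes: x right, y down, z forward; pixel columns grow to the right and rows downward; lengths in mm; the calibration is good to about 2 mm. A picture is of the moment at which its call begins. There is no depth.
- manip.finish_job(): hands the job in; it is judged then, once.
The state is a dict: "time_s": time; "joints": joint angles; "joint_velocities": joint speeds; "tau": joint torques, N m; "tcp_pos": TCP position; "tcp_rot": TCP orientation; "force": force on the tool from outside, world axes, zero at the start; "moment": the same for the moment, N m; "grip_width": finger opening in mm; "grasp_force": force on a finger pad.
Only numpy, scipy, OpenCV 4.12 (cv2) and the standard library are available. Lean on these libraries where they do the work, as an engineer would, in place of code of your own. Each camera call takes 0.05 s, during which the arm holds its last target. There are 200 camera calls.

TASK

Finish the soldering hearth's layer: lay the two loose firebricks flat on the slab in the two free places, so that with the two bricks already there they form the pinwheel round the square air hole, and let go of them. Then draw the sprung damper shutter beside the slab to half of its travel, so that its window is half uncovered, and keep holding it there against its spring: the program finishes while the gripper is still holding the shutter. Leave the die ring, the dish and the steel block where they are.

Things in the scene. Friction and masses are not known exactly. Their poses are not given: they have to be found in the camera images.
- hearth: Fixed hearth; origin: centre of underside, z up. Dark air box 158 mm square with a grey slab 150 mm square, its top 50 mm above the table, square air hole in the middle. Two firebricks like the loose ones are bedded on it, long sides along hearth x, centres at hearth (-23,-45) and (+23,+45) mm. Finished pinwheel: 132 mm square, 4 mm joints, opening about 48 mm square.
- slot_left (a point): Free place: where the centre of a brick's underside belongs, on the slab top (z 50 mm) at hearth (-45,+23) mm, long side along hearth y. Axes as the hearth's. A bedded brick's end is 4 mm beside its +y half on the +x side: grip the brick across its width about 21 mm off its middle towards hearth -y, so that the inner finger has the pinwheel's opening.
- slot_right (a point): The other free place, likewise, at hearth (+45,-23) mm, long side along hearth y. Here the bedded brick's end is beside the -y half on the -x side: grip the brick about 21 mm off its middle towards hearth +y.
- chest (a point): Middle of the top of the damper chest, built on at the hearth's -y side: 158 mm along hearth x, 84 mm along y, top 40 mm above the table; fixed, axes as the hearth's. It has a dark window 60 mm long, which the closed shutter plate covers, guide rails up to z 48 mm on both sides of the shutter, and a spring barrel up to z 54 mm, 34 mm from here towards -y.
- brick_a: Loose off-white firebrick lying on the table to the left of the hearth, 42 mm along its x, 86 mm along its y, 30 mm high, about 0.12 kg. Origin: centre of its underside. The two loose bricks are alike and may go in either place, either way round.
- brick_b: The other loose firebrick, the same size and axes. Left of the bricks, from about y = 0.43 m, stands the red ring-rolling rig, up to 0.34 m high: keep clear of it, also when leaving the start pose.
- shutter (a joint): Travel of the damper shutter in m: 0 = closed (where its spring keeps it), 0.060 = fully open, half = 0.030. It slides towards hearth -x as it opens. The spring pushes back with about 4 N at closed, 8.5 N at half and 13 N at fully open, and shuts it when let go.
- tab (a point): Middle of the top of the shutter's tab: upright black plate 10 mm along hearth x, 30 mm along y, top 84 mm above the table, free from there down to its foot at z 49 mm. Axes as the hearth's; moves with the shutter: closed at hearth (+10,-121) mm, half open (-20,-121). Pinch it across its 10 mm or push its +x face. Three dark lines on the inner rail mark closed, half and open.
- die_ring: Bystander: steel ring, 56 mm across, 18 mm high, on the table beyond the loose bricks. Origin: centre of its underside.
- flux_dish: Bystander: small pale dish, 70 mm across, 18 mm high, beyond the hearth. Origin: centre of its underside.
- steel_block: Bystander: flat square steel block 62 x 62 x 20 mm, right of the hearth. Origin: centre of its underside.
There are look-alikes about, which are no part of the job. What is shaped like the brick_a but blue or purple is not meant. What is shaped like the brick_b but purple is not meant.

How it is judged:
By the outcome, as a careful person would: the job done as asked, in the order asked, and still so for the second after the job is handed in, while the arm keeps its last pose, push and grip.
It also fails if it takes over 64 s, if anything falls off the work surface, if the arm or the gripper's body presses on something with over 40 N, if the wrist force passes 120 N, or if a joint passes its speed limit or range.

## Working session

There is one attempt and no reset: what is moved stays moved. The work goes in short steps, Python scripts to look and compute and a shell command to move; the robot and the scene stay as the last step left them, time stands still between calls to the robot, and variables do not carry over. Pictures are saved under pics/ and viewed, at most 10 in all, crops included, and the job is handed in when it is done.

```bash
ls; mkdir -p pics
python3 - <<'E'
from bench import manip, eyes
import cv2
for n in("top","side"):
    c=eyes.capture(n); cv2.imwrite(f"pics/{n}0.png",cv2.resize(c["color"][:,:,::-1],(800,600),interpolation=cv2.INTER_CUBIC))
    print(n,c["fx"],c["cx"],c["cy"],c["distortion"],c["R"],c["t"])
s=manip.state();print(s)
E
```

```text
pics
top 468.6533315395101 274.60320514059885 205.02106092322344 [-0.05977159  0.          0.          0.          0.        ] [[ 0.0082117  -0.99988211 -0.01297465]
 [-0.98447975 -0.00580916 -0.17540203]
 [ 0.17530598  0.01421363 -0.98441139]] [  62.58076291  575.46558978 1129.32698483]
side 447.0106268804648 279.34129941754946 207.85169064743224 [-0.12307073  0.          0.          0.          0.        ] [[ 0.99786901 -0.06212052 -0.01996204]
 [-0.05081515 -0.54795616 -0.83496219]
 [ 0.04092996  0.83419727 -0.54994514]] [-528.3303464   102.55549164 1257.61120334]
{'time_s': 0.1, 'joints': array([ 1.00490486e+00,  2.45735884e-01,  1.55885332e+00, -2.48070538e-06,
        1.33873122e+00, -1.74112255e-01]), 'joint_velocities': array([ 6.29437560e-04, -1.61638527e-03, -2.41792966e-03,  1.46911323e-04,
        7.65585573e-05,  7.12660363e-05]), 'tau': array([ 1.23362543e-04, -4.16921210e+01, -3.15520763e+01,  6.87103719e-02,
        3.10712296e-02, -6.94129631e-05]), 'tcp_pos': array([247.90321984, 600.29101729, 204.48176356]), 'tcp_rot': array([-3.11269342e-04,  1.94638849e-01,  9.80874595e-01, -8.05856561e-04]), 'force': array([-0.3208997 , -0.59157519, -0.1845178 ]), 'moment': array([0.0093956 , 0.02864765, 0.02218794]), 'grasp_force': 0.0, 'grip_width': 93.8986457264333}
```

View pics/top0.png

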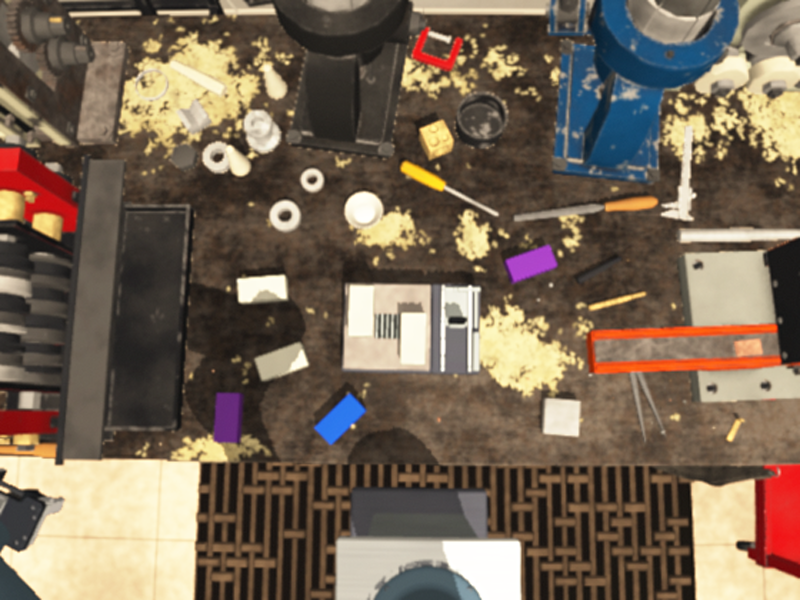

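View pics/side0.png

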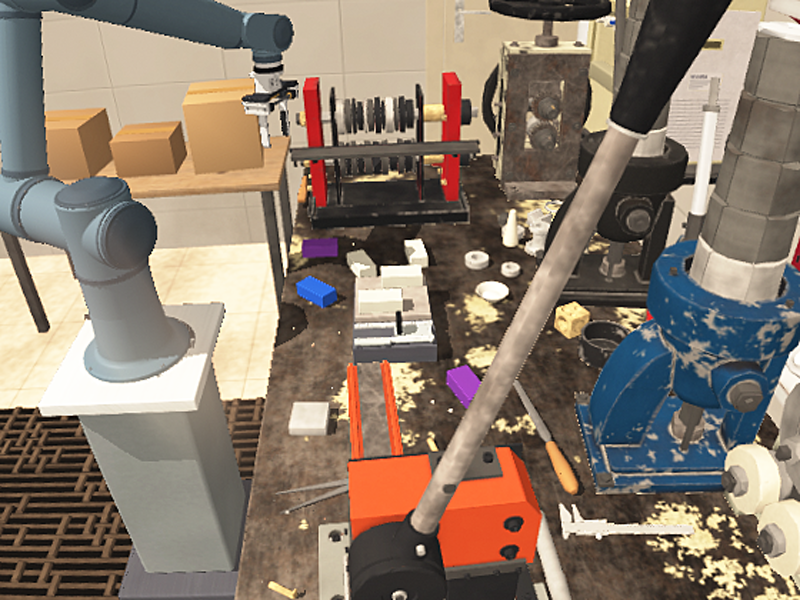

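Two off-white bricks in top view, at (262,289) and (282,361), left of the hearth. The look-alikes are dark purple (228,417), blue (340,418) and purple (530,263); the off-white pair fits the description. The hearth is at about (388,328), with the chest on its right, which is −y. I'll confirm in one crop.

Run:
```python
from bench import eyes
import cv2
c=eyes.capture("top")["color"][185:275,155:345,::-1]
cv2.imwrite("pics/crop1.png",cv2.resize(c,(760,360),interpolation=cv2.INTER_CUBIC))
```

```text
(no output)
```

View pics/crop1.png

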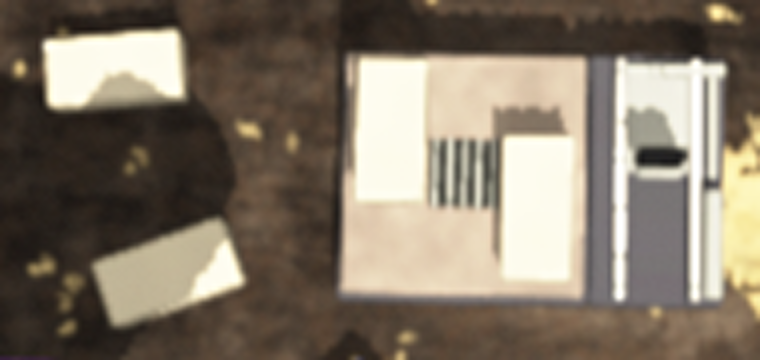

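The crop confirms it: brick_b-like top corners are at (43,38), (180,30), (50,110). The angled brick's are at (92,262), (220,218), (114,328). The hearth axes are nearly parallel to the world's, and the tab is at (660,157).

```bash
cat > h.py <<'E'
import numpy as np, cv2
from scipy.optimize import least_squares
from bench import manip, eyes
def proj(c,P):
    K=np.array([[c["fx"],0,c["cx"]],[0,c["fy"],c["cy"]],[0,0,1]])
    return cv2.projectPoints(np.array(P,float).reshape(-1,1,3),cv2.Rodrigues(np.array(c["R"]))[0],np.array(c["t"],float),K,np.array(c["distortion"]))[0][:,0]
def place(p,M):
    M=np.array(M,float);a=np.radians(p[2]);co,s=np.cos(a),np.sin(a)
    return np.c_[p[0]+co*M[:,0]-s*M[:,1],p[1]+s*M[:,0]+co*M[:,1],M[:,2]]
def fit(c,M,px,p0):   # p=(x,y,yaw deg); model pts, pixels
    r=least_squares(lambda p:(proj(c,place(p,M))-px).ravel(),p0,x_scale=[10,10,1])
    return r.x,r.fun.reshape(-1,2).round(1).tolist()
def crop(px,c0,r0,k): return np.array([c0,r0])+(np.array(px,float)+.5)/k-.5
def where():
    s=manip.state();q=s["tcp_rot"];from scipy.spatial.transform import Rotation as T
    R=T.from_quat([q[1],q[2],q[3],q[0]]).as_matrix();return s,np.array(s["tcp_pos"]),R
def go(x,y,z,yang):  # print shift in tool axes (now) and after turning, and turn about tool z
    s,p,R=where();d=np.array([x,y,z])-p
    cur=np.degrees(np.arctan2(R[1,1],R[0,1]));t=(cur-yang+90)%180-90
    a=np.radians(yang)
    # tool axes after the turn (pointing down)
    ca=np.radians(cur-t);Y=np.array([np.cos(ca),np.sin(ca),0]);Z=np.array([0,0,-1]);X=np.cross(Y,Z)
    print("tcp",p.round(1),"yang",round(cur,2),"tilt",R[:,2].round(3),"turn_z",round(t,2),"shift now",(R.T@d).round(1),"after turn",np.round([X@d,Y@d,Z@d],1))
E
python3 - <<'E'
from h import *
c=eyes.capture("top")
def B(x,y,lx,ly,z): return [(x+lx/2,y+ly/2,z),(x+lx/2,y-ly/2,z),(x-lx/2,y-ly/2,z),(x-lx/2,y+ly/2,z)]
M=B(23,45,86,42,80)+B(-23,-45,86,42,80)
px=crop([(357,57),(426,60),(424,201),(355,199),(502,136),(572,137),(570,281),(500,279)],155,185,4)
print(fit(c,M,px,[450,50,0]))
T=B(0,0,42,86,30)
for q in ([(43,38),(180,30),(50,110)],[(92,262),(220,218),(114,328)]):
    i=[0,1,3]
    print(fit(c,[T[k] for k in i],crop(q,155,185,4),[480,250,0]))
E
```

```text
(array([516.23453997,  76.1265435 ,  -0.83186779]), [[0.4, 0.7], [0.1, 0.2], [-0.3, -0.3], [-0.3, -0.1], [0.3, 0.1], [-0.1, 0.2], [-0.1, -0.5], [0.0, -0.4]])
(array([586.41027682, 303.4071932 ,   5.68795078]), [[0.8, 1.1], [-0.6, -0.0], [-0.2, -1.0]])
(array([455.32847194, 263.99894281,  20.47169485]), [[0.1, 0.5], [0.1, -0.1], [-0.2, -0.4]])
```

```bash
python3 -m inch '[[[-7,-16,0],[0,0,0],-1],[[-13.8,-33.3,0],[0,0,0],-1],[[-13.8,-33.3,0],[0,0,0],-1],[[-13.8,-33.3,0],[0,0,0],-1],[[-13.8,-33.3,0],[0,0,0],-1],[[-13.8,-33.3,0],[0,0,0],-1],[[-13.8,-33.3,0],[0,0,0],-1],[[-13.8,-33.3,0],[0,0,0],-1],[[-13.8,-33.3,0],[0,0,0],-1],[[-6,-14,0],[0,0,0],-1]]'
python3 -c "
from h import *
go(462.7,244.3,200,20.5)"
```

```text
time_s: 1.03
tcp_pos: [248.5, 277.1, 204.9]
tcp_rot: [0.0, 0.195, 0.981, -0.0]
force: [0.6, -0.3, -0.3]
grip_width: 93.9
grasp_force: 0.0
tcp [248.5 277.1 204.9] yang 67.46 tilt [ 0.    -0.001 -1.   ] turn_z 46.96 shift now [-210.4   51.8    5. ] after turn [-105.7  189.2    4.9]
```

```bash
python3 -m inch '[[[-30,7,0],[0,0,0],-1],[[-30,7,0],[0,0,0],-1],[[-30,7,0],[0,0,6.7],-1],[[0,0,0],[0,0,6.7],-1],[[0,0,0],[0,0,6.7],-1],[[0,0,0],[0,0,6.7],-1],[[0,0,0],[0,0,6.7],-1],[[0,0,0],[0,0,6.7],-1],[[0,0,0],[0,0,6.7],-1],[[0,0,0],[0,0,0],-1]]'
python3 -c "
from h import *
go(462.7,244.3,200,20.5)"
```

```text
time_s: 1.87
tcp_pos: [340.2, 264.7, 205.3]
tcp_rot: [-0.0, 0.57, 0.822, -0.0]
force: [-0.9, -0.4, 0.2]
grip_width: 94.3
grasp_force: 0.0
tcp [340.2 264.7 205.3] yang 20.54 tilt [-0. -0. -1.] turn_z 0.04 shift now [-62.1 107.6   5.3] after turn [-62.  107.6   5.3]
```

```bash
python3 -m inch '[[[-15,25,0],[0,0,0],-1],[[-17,30,0],[0,0,0],-1],[[-17,30,0],[0,0,0],-1],[[-13,22.6,5],[0,0,0],-1],[[0,0,0],[0,0,0],-1],[[0,0,0],[0,0,0],-1]]'
python3 - <<'E'
from h import *
go(462.7,244.3,200,20.5)
c=eyes.capture("wrist")
B=[(21,43,30),(21,-43,30),(-21,-43,30),(-21,43,30),(21,43,0),(21,-43,0),(-21,-43,0),(-21,43,0)]
for p in ([455.3,264,20.5],[586.4,303.4,5.7]):print(proj(c,place(p,B)).round().tolist())
im=cv2.resize(c["color"][:,:,::-1],(800,600),interpolation=cv2.INTER_CUBIC)
cv2.imwrite("pics/w1.png",im)
E
```

```text
time_s: 2.37
tcp_pos: [463.0, 244.2, 199.7]
tcp_rot: [-0.001, 0.568, 0.823, -0.001]
force: [-0.3, -0.3, 0.4]
grip_width: 94.1
grasp_force: 0.0
tcp [463.  244.2 199.7] yang 20.71 tilt [-0.002 -0.    -1.   ] turn_z 0.21 shift now [ 0.1 -0.2 -0.3] after turn [ 0.1 -0.2 -0.3]
[[299.0, 121.0], [298.0, 212.0], [254.0, 212.0], [253.0, 121.0], [298.0, 120.0], [296.0, 204.0], [256.0, 204.0], [255.0, 120.0]]
[[456.0, 141.0], [424.0, 225.0], [384.0, 215.0], [415.0, 128.0], [442.0, 138.0], [413.0, 216.0], [376.0, 206.0], [404.0, 126.0]]
```

View pics/w1.png

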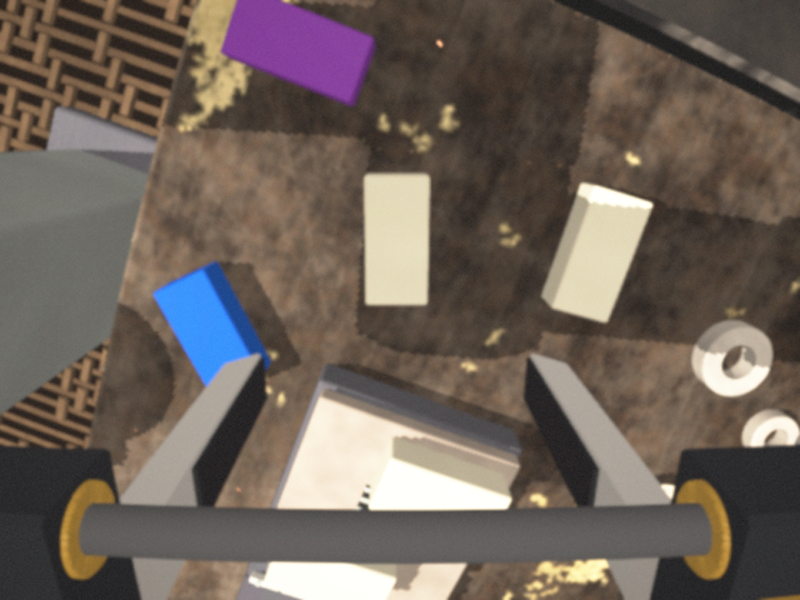

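Wrist view: the brick_a top face is (364,174), (429,174), (428,304), (366,304). For the other brick, the top corners are (652,203) and (607,322), both within 1–2 px of prediction.

Run:
```python
from h import *
c=eyes.capture("wrist")
T=[(21,43,30),(21,-43,30),(-21,-43,30),(-21,43,30)]
f=fit(c,T,crop([(429.5,174),(428.5,304.5),(365.5,304.5),(364,174)],0,0,800/560),[455,264,20]);print(f)
g=fit(c,T[:2],crop([(652,203),(607,322)],0,0,800/560),[586,303,6]);print(g)
p=f[0];G=place(p,[(0,-21,0)])[0];print(G)
go(G[0],G[1],10,p[2])
```

```text
(array([456.2846119 , 264.31719081,  20.85051018]), [[0.3, 0.2], [-0.3, -0.3], [0.3, -0.2], [-0.2, 0.3]])
(array([586.91079938, 303.57168165,   5.88014313]), [[0.2, -0.5], [-0.1, 0.6]])
[463.75916159 244.69243331   0.        ]
tcp [461.9 244.8 200.2] yang 20.75 tilt [-0.001 -0.    -1.   ] turn_z -0.1 shift now [ -0.8   1.8 190.2] after turn [ -0.8   1.7 190.2]
```

```bash
python3 -m inch '[[[-0.7,1.4,20],[0,0,0],-1],[[0,0,38],[0,0,0],-1],[[0,0,38],[0,0,0],-1],[[0,0,38],[0,0,0],-1],[[0,0,34],[0,0,0],-1],[[0,0,14],[0,0,0],-1],[[0,0,8],[0,0,0],-1],[[0,0,0],[0,0,0],-1],[[0,0,0],[0,0,0],1],[[0,0,0],[0,0,0],1]]'
python3 -m inch '[[[0,0,0],[0,0,0],1],[[0,0,0],[0,0,0],1],[[0,0,0],[0,0,0],1],[[0,0,0],[0,0,0],1],[[0,0,0],[0,0,0],1]]'
python3 -c "
from h import *
go(463.8,244.7,10,20.85)
H=[516.23,76.13,-0.83]
P=place(H,[(-45,2,0),(45,-2,0)]);print(P)
go(P[0][0],P[0][1],140,-0.83)
"
```

```text
time_s: 3.3
tcp_pos: [465.6, 245.2, 12.4]
tcp_rot: [0.001, 0.569, 0.823, 0.001]
force: [0.7, 0.4, 0.1]
grip_width: 83.7
grasp_force: 0.0
time_s: 3.72
tcp_pos: [464.5, 244.5, 10.7]
tcp_rot: [0.0, 0.569, 0.822, 0.0]
force: [-0.4, 1.1, -0.0]
grip_width: 50.6
grasp_force: 0.0
tcp [464.5 244.5  10.7] yang 20.65 tilt [ 0.  0. -1.] turn_z -0.2 shift now [ 0.4 -0.6  0.7] after turn [ 0.4 -0.6  0.7]
[[471.26369302  78.78164783   0.        ]
 [561.19630698  73.47835217   0.        ]]
tcp [464.5 244.5  10.7] yang 20.65 tilt [ 0.  0. -1.] turn_z 21.48 shift now [-157.5  -52.1 -129.3] after turn [-165.6    9.1 -129.3]
```

```bash
python3 -m inch '[[[0,0,0],[0,0,0],1],[[0,0,0],[0,0,0],1],[[0,0,0],[0,0,0],1],[[0,0,0],[0,0,0],1],[[0,0,-5],[0,0,0],1],[[0,0,-20],[0,0,0],1],[[0,0,-30],[0,0,0],1],[[0,0,-30],[0,0,0],1],[[0,0,-30],[0,0,0],1],[[0,0,-15],[0,0,0],1]]'
python3 -m inch '[[[0,0,0],[0,0,7.1],1],[[0,0,0],[0,0,7.1],1],[[0,0,0],[0,0,7.1],1],[[-15,0,0],[0,0,0],1],[[-30,2,0],[0,0,0],1],[[-30,2,0],[0,0,0],1],[[-20,1,0],[0,0,0],1],[[0,0,0],[0,0,0],1],[[0,0,0],[0,0,0],1]]'
python3 - <<'E'
from h import *
go(471.3,78.8,140,-0.83)
c=eyes.capture("wrist")
cv2.imwrite("pics/w2.png",cv2.resize(c["color"][:,:,::-1],(800,600),interpolation=cv2.INTER_CUBIC))
B=[(x*43+23,y*21+45,80) for x,y in((1,1),(1,-1),(-1,-1),(-1,1))]
print(proj(c,place([516.23,76.13,-.83],B)).tolist())
E
```

```text
time_s: 4.55
tcp_pos: [466.0, 245.0, 144.5]
tcp_rot: [0.002, 0.569, 0.822, 0.002]
force: [-0.1, -0.0, -1.9]
grip_width: 41.9
grasp_force: 30.0
time_s: 5.3
tcp_pos: [468.2, 149.0, 140.4]
tcp_rot: [-0.0, 0.712, 0.702, 0.0]
force: [1.0, -0.2, -1.6]
grip_width: 41.8
grasp_force: 30.0
tcp [468.2 149.  140.4] yang -0.77 tilt [-0.  0. -1.] turn_z 0.06 shift now [-70.1   4.1   0.4] after turn [-70.1   4.1   0.4]
[[443.28364848158185, 235.80820666170433], [435.5739193062629, 290.546718024685], [316.98861309703443, 291.72216965081935], [319.0548818444277, 236.14206172390945]]
```

View pics/w2.png

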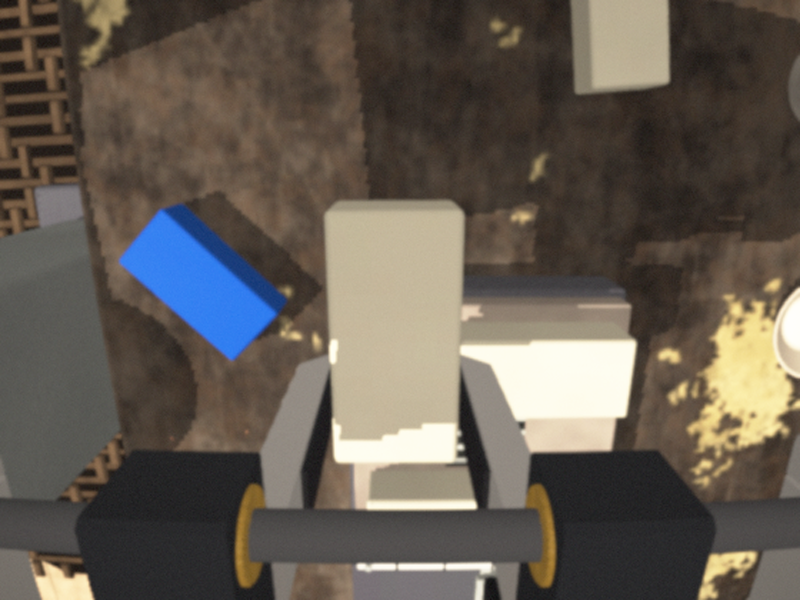

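View 2: the held brick's top face is (327,212), (462,212), (457,462), (334,462). The bedded brick's outer corners are (635,339) and (626,416). I'll use these to refine both poses in the same camera.

Run:
```python
from h import *
c=eyes.capture("wrist");s,p,R=where();z=p[2]+19.3
T=[(21,43,z),(21,-43,z),(-21,-43,z),(-21,43,z)]
f=fit(c,T,crop([(462,212),(457,462),(334,462),(327,212)],0,0,800/560),[468,170,0]);print(f)
B=[(x*43+23,y*21+45,80) for x,y in((1,1),(1,-1))]
r=least_squares(lambda q:(proj(c,place([q[0],q[1],-.83],B))-crop([(635.5,339),(627,416.5)],0,0,800/560)).ravel(),[516,76]);print(r.x,r.fun)
H=[r.x[0],r.x[1],-.83]
S=place(H,[(-45,23,0)])[0];print(S,p, "tcp target",p[:2]+S[:2]-f[0][:2])
```

```text
(array([468.65822242, 169.58607803,  -0.52778289]), [[2.3, -0.9], [-0.3, 1.0], [0.2, 1.2], [-2.2, -0.6]])
[518.02795145  76.04802523] [ 0.95012084 -0.16750473 -0.99025818  0.17976333]
[473.36584471  99.69746966   0.        ] [468.13108673 150.04950658 140.42227892] tcp target [472.83870903  80.16089821]
```

```bash
python3 -m inch '[[[-15,1,0],[0,0,0],1],[[-25,2,0],[0,0,0],1],[[-20,1,10],[0,0,0],1],[[-10,0.4,15],[0,0,0],1],[[0,0,12],[0,0,0],1],[[0,0,0],[0,0,0],1],[[0,0,0],[0,0,0],1]]'
python3 - <<'E'
from h import *
go(472.6,80,62,-0.83)
c=eyes.capture("wrist")
cv2.imwrite("pics/w3.png",cv2.resize(c["color"][:,:,::-1],(800,600),interpolation=cv2.INTER_CUBIC))
E
```

```text
time_s: 5.98
tcp_pos: [471.4, 80.3, 103.0]
tcp_rot: [-0.001, 0.711, 0.704, -0.0]
force: [-0.2, -0.4, -1.5]
grip_width: 41.9
grasp_force: 30.0
tcp [471.4  80.3 103. ] yang -0.58 tilt [-0.002  0.    -1.   ] turn_z 0.25 shift now [-0.3  1.3 41. ] after turn [-0.3  1.2 41. ]
```

View pics/w3.png

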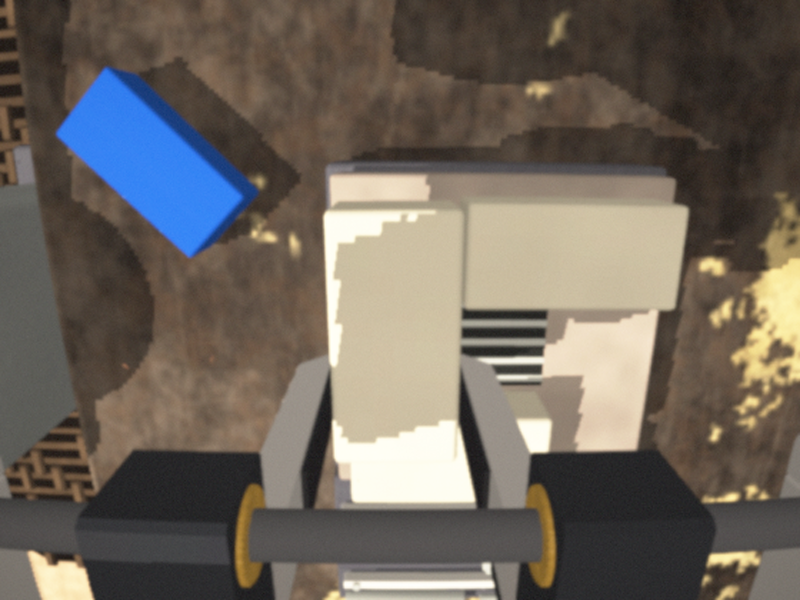

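View 3: the bedded brick's top face is TR (687,206), BR (675,309). The held brick is unchanged in the gripper and sits just left of the bedded end.

Run:
```python
from h import *
c=eyes.capture("wrist");s,p,R=where();z=p[2]+19.3;k=800/560
T=[(21,43,z),(21,-43,z),(-21,-43,z),(-21,43,z)]
f=fit(c,T,crop([(462,211),(457,462),(334,462),(326,212)],0,0,k),[468,100,0]);print(f[0])
B=[(x*43+23,y*21+45,80) for x,y in((1,1),(1,-1))]
r=least_squares(lambda q:(proj(c,place([q[0],q[1],-.83],B))-crop([(687,206),(675,309)],0,0,k)).ravel(),[516,76]);print(r.x,r.fun)
S=place([*r.x,-.83],[(-45,23,0)])[0];print(S,p,"shift world",S[:2]-f[0][:2])
```

```text
[ 4.72453003e+02  1.00451287e+02 -2.79660650e-01]
[519.01182231  74.94941504] [ 0.95221121 -0.40517909 -0.98466573  0.43465653]
[474.34971557  98.59885947   0.        ] [472.46314281  80.17122453 104.24114788] shift world [ 1.89671248 -1.8524277 ]
```

```bash
python3 -m inch '[[[-1,0.9,5],[0,0,0.2],1],[[0,0,10],[0,0,0],1],[[0,0,10],[0,0,0],1],[[0,0,8],[0,0,0],1],[[0,0,5],[0,0,0],1],[[0,0,2],[0,0,0],1],[[0,0,0],[0,0,0],1],[[0,0,0],[0,0,0],1]]'
python3 -m inch '[[[0,0,1],[0,0,0],1],[[0,0,0],[0,0,0],1],[[0,0,0],[0,0,0],1]]'
python3 -c "
from h import *
go(473.3,78.9,61,-.83)
for i in range(4):
  s=manip.state();print(s['force'],s['tcp_pos']);eyes.capture('top')"
```

```text
time_s: 6.75
tcp_pos: [472.9, 78.4, 63.5]
tcp_rot: [0.0, 0.712, 0.702, 0.0]
force: [0.3, 0.3, -0.9]
grip_width: 41.9
grasp_force: 30.0
time_s: 7.0
tcp_pos: [473.0, 78.4, 62.8]
tcp_rot: [0.0, 0.712, 0.702, 0.0]
force: [0.0, -0.4, -1.6]
grip_width: 41.6
grasp_force: 30.0
tcp [473.   78.4  62.8] yang -0.85 tilt [ 0.001 -0.    -1.   ] turn_z -0.02 shift now [0.5 0.2 1.8] after turn [0.5 0.2 1.8]
[ 0.03902833 -0.42147294 -1.61219638] [473.04546559  78.37449613  62.76437258]
[ 0.49472463  0.55053654 -2.09944381] [473.02405424  78.3792706   62.73473603]
[-0.25786624 -0.04743411 -1.49283851] [472.97792178  78.38723082  62.69376112]
[ 0.63122871  0.81939316 -1.76206451] [472.93222795  78.4057692   62.6498665 ]
```

```bash
python3 -m inch '[[[0,0,1],[0,0,0],1],[[0,0,0],[0,0,0],1],[[0,0,0.7],[0,0,0],1],[[0,0,0],[0,0,0],1],[[0,0,0],[0,0,0],1]]'
```

```text
time_s: 7.62
tcp_pos: [472.7, 78.4, 60.7]
tcp_rot: [-0.0, 0.712, 0.702, -0.0]
force: [-0.1, 0.0, -1.4]
grip_width: 41.2
grasp_force: 30.0
```

```bash
python3 -m inch '[[[0,0,0.6],[0,0,0],1],[[0,0,0],[0,0,0],1],[[0,0,0],[0,0,0],1]]';python3 -m inch '[[[0,0,0.6],[0,0,0],1],[[0,0,0],[0,0,0],1],[[0,0,0],[0,0,0],1]]'
```

```text
time_s: 7.87
tcp_pos: [472.9, 78.4, 60.4]
tcp_rot: [-0.0, 0.712, 0.702, -0.0]
force: [-1.6, -0.2, 1.9]
grip_width: 41.4
grasp_force: 30.0
time_s: 8.12
tcp_pos: [472.9, 78.4, 60.5]
tcp_rot: [-0.0, 0.712, 0.702, -0.0]
force: [-5.2, 0.1, 7.8]
grip_width: 41.6
grasp_force: 30.0
```

```bash
python3 -m inch '[[[0,0,-0.4],[0,0,0],1],[[0,0,0],[0,0,0],0.4],[[0,0,0],[0,0,0],0.1],[[0,0,0],[0,0,0],-0.2],[[0,0,0],[0,0,0],-0.3],[[0,0,0],[0,0,0],-0.3],[[0,0,0],[0,0,0],-0.3],[[0,0,0],[0,0,0],-0.3],[[0,0,0],[0,0,0],-0.3]]';python3 -m inch '[[[0,0,-10],[0,0,0],-0.3],[[0,0,-30],[0,0,0],-0.3],[[0,0,-40],[0,0,0],-0.3],[[0,0,-30],[0,0,0],-0.3],[[0,0,-10],[0,0,0],-0.5],[[0,0,0],[0,0,0],-1]]'
python3 -c "
from h import *
go(584.8,324.5,140,5.9)"
```

```text
time_s: 8.87
tcp_pos: [472.8, 78.4, 59.9]
tcp_rot: [0.0, 0.712, 0.702, 0.0]
force: [0.1, 0.2, 0.1]
grip_width: 61.0
grasp_force: 0.0
time_s: 9.37
tcp_pos: [475.0, 78.3, 183.9]
tcp_rot: [0.003, 0.712, 0.702, 0.002]
force: [0.1, -1.1, -0.6]
grip_width: 71.1
grasp_force: 0.0
tcp [475.   78.3 183.9] yang -0.85 tilt [ 0.007 -0.001 -1.   ] turn_z -6.75 shift now [247.8 105.8  44.5] after turn [233.6 134.5  43.9]
```

```bash
python3 -m inch '[[[15,6,0],[0,0,-6.7],-1],[[33,18,0],[0,0,0],-1],[[33,19,0],[0,0,0],-1],[[33,19,0],[0,0,0],-1],[[33,19,0],[0,0,0],-1],[[33,19,0],[0,0,0],-1],[[33,19,0],[0,0,0],-1],[[21,14.5,0],[0,0,0],-1],[[0,0,0],[0,0,0],-1],[[0,0,0],[0,0,0],-1]]'
python3 - <<'E'
from h import *
go(584.8,324.5,10.5,5.9)
c=eyes.capture("wrist")
cv2.imwrite("pics/w4.png",cv2.resize(c["color"][:,:,::-1],(800,600),interpolation=cv2.INTER_CUBIC))
B=[(x*21,y*43,30) for x,y in((1,1),(1,-1),(-1,-1),(-1,1))]
print((proj(c,place([586.9,303.6,5.9],B))*800/560).tolist())
E
```

```text
time_s: 10.2
tcp_pos: [582.4, 324.5, 176.9]
tcp_rot: [-0.001, 0.67, 0.743, -0.002]
force: [-0.1, -0.2, -0.1]
grip_width: 94.0
grasp_force: 0.0
tcp [582.4 324.5 176.9] yang 5.94 tilt [-0.004 -0.002 -1.   ] turn_z 0.04 shift now [-1.000e-01  3.100e+00  1.664e+02] after turn [ -0.3   2.4 166.4]
[[433.5843402505348, 245.52020090434436], [430.8639903221278, 374.80150557517004], [367.00376583433143, 374.66478178845483], [365.02956181226546, 245.41878775221912]]
```

```bash
python3 -m inch '[[[-0.1,2,20],[0,0,0],-1],[[0,0,38],[0,0,0],-1],[[0,0,38],[0,0,0],-1],[[0,0,36],[0,0,0],-1],[[0,0,20],[0,0,0],-1],[[0,0,10],[0,0,0],-1],[[0,0,4],[0,0,0],-1],[[0,0,0],[0,0,0],-0.3],[[0,0,0],[0,0,0],0],[[0,0,0],[0,0,0],1]]'
python3 -m inch '[[[0,0,0],[0,0,0],1],[[0,0,0],[0,0,0],1],[[0,0,0],[0,0,0],1],[[0,0,0],[0,0,0],1],[[0,0,0],[0,0,0],1],[[0,0,0],[0,0,0],1],[[0,0,0],[0,0,0],1],[[0,0,0],[0,0,0],1],[[0,0,0],[0,0,0],1]]'
python3 -c "
from h import *
go(584.8,324.5,10.5,5.9)
go(564,120,140,-.83)"
```

```text
time_s: 11.08
tcp_pos: [587.1, 324.6, 16.3]
tcp_rot: [0.001, 0.67, 0.742, 0.002]
force: [-0.4, 0.3, 0.6]
grip_width: 77.3
grasp_force: 0.0
time_s: 11.83
tcp_pos: [585.6, 324.3, 14.1]
tcp_rot: [-0.0, 0.67, 0.742, 0.0]
force: [-0.9, 0.2, 1.7]
grip_width: 41.8
grasp_force: 30.0
tcp [585.6 324.3  14.1] yang 5.85 tilt [ 0.  0. -1.] turn_z -0.05 shift now [ 0.2 -0.7  3.6] after turn [ 0.2 -0.7  3.6]
tcp [585.6 324.3  14.1] yang 5.85 tilt [ 0.  0. -1.] turn_z 6.68 shift now [-201.1  -42.3 -125.9] after turn [-204.6  -18.6 -125.9]
```

```bash
python3 -m inch '[[[0,0,-5],[0,0,0],1],[[0,0,-15],[0,0,0],1],[[0,0,-30],[0,0,0],1],[[0,0,-35],[0,0,0],1],[[0,0,-30],[0,0,0],1],[[0,0,-15],[0,0,0],1],[[0,0,0],[0,0,6.7],1],[[-15,-1,0],[0,0,0],1],[[-30,-3,0],[0,0,0],1],[[-30,-3,0],[0,0,0],1]]'
python3 -m inch '[[[-30,-3,0],[0,0,0],1],[[-30,-3,0],[0,0,0],1],[[-30,-3,0],[0,0,0],1],[[-30,-3,0],[0,0,0],1],[[-25,0,0],[0,0,0],1],[[-18,0,0],[0,0,0],1],[[-8,0,15],[0,0,0],1],[[0,0,10],[0,0,0],1],[[0,0,0],[0,0,0],1],[[0,0,0],[0,0,0],1]]'
python3 - <<'E'
from h import *
P=place([517.7,75.5,-.83],[(45,-2,0)])[0];print(P)
go(P[0],P[1],64,-.83)
c=eyes.capture("wrist")
cv2.imwrite("pics/w5.png",cv2.resize(c["color"][:,:,::-1],(800,600),interpolation=cv2.INTER_CUBIC))
E
```

```text
time_s: 12.67
tcp_pos: [576.1, 248.1, 142.7]
tcp_rot: [-0.0, 0.711, 0.703, -0.001]
force: [0.0, -0.5, -1.3]
grip_width: 41.6
grasp_force: 30.0
time_s: 13.5
tcp_pos: [561.5, 78.8, 117.4]
tcp_rot: [-0.001, 0.712, 0.702, -0.001]
force: [-0.5, 0.4, -0.7]
grip_width: 41.8
grasp_force: 30.0
[562.66630698  72.84835217   0.        ]
tcp [561.5  78.8 117.4] yang -0.79 tilt [-0.003  0.    -1.   ] turn_z 0.04 shift now [-6.   1.4 53.4] after turn [-6.   1.3 53.4]
```

View pics/w5.png

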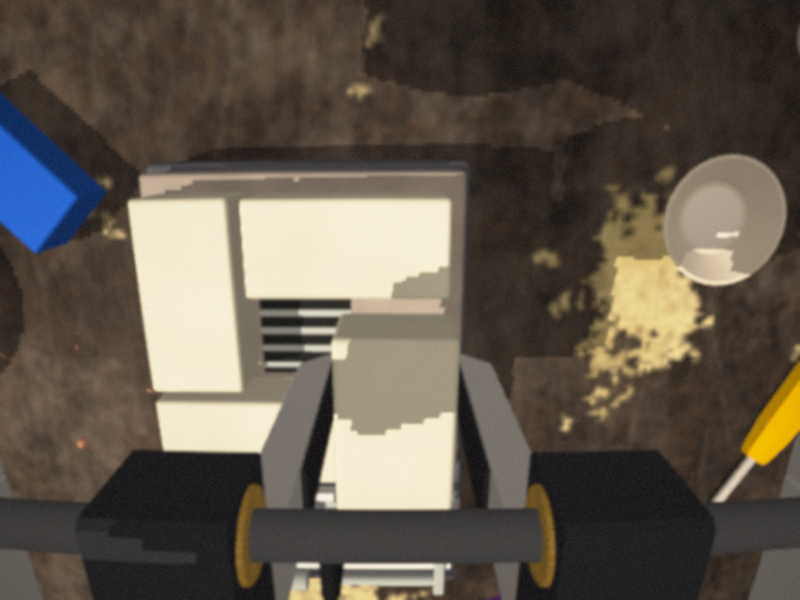

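View 5: brick A sits well. The joint to bedded brick 1 runs (231→241), about 4 mm, and the joint to bedded brick 2 runs rows 390→401, about 4.5 mm. The held brick's near top edge is at row ~337 (333…461).

Run:
```python
from h import *
c=eyes.capture("wrist");s,p,R=where();k=800/560
Q=lambda x,y,lx,ly:[(x+lx/2,y+ly/2,80),(x+lx/2,y-ly/2,80),(x-lx/2,y-ly/2,80),(x-lx/2,y+ly/2,80)]
f=fit(c,Q(23,45,86,42),crop([(449.5,198),(447.5,297.5),(245,297.5),(240,199)],0,0,k),[517,76,-.8]);print("hearth",f)
a=fit(c,Q(0,0,42,86),crop([(233,198),(242,390),(156,391),(129,202)],0,0,k),[473,100,-.8]);print("A",a)
print("slotL",place(f[0],[(-45,23,0)]), p)
S=place([*f[0][:2],-.83],[(45,-23,0)])[0]
z=p[2]+15.9
for zz in(z,z-30):
  b=fit(c,[(21,43,zz),(-21,43,zz)],crop([(461,337),(333,337)] if zz==z else [(459,314.5),(344,316)],0,0,k),[562,57,-.8]);print("held",b)
print("S",S)
```

```text
hearth (array([518.78803875,  75.12197662,  -0.81822485]), [[1.1, -0.3], [0.6, 0.6], [-0.0, 0.5], [-1.7, -0.6]])
A (array([474.88995963,  98.80530292,  -1.17272335]), [[-1.8, 0.3], [2.2, 2.0], [-1.2, 0.1], [0.9, -2.0]])
slotL [[474.12107263  98.76224181   0.        ]] [562.78715461  79.16930806 119.00116683]
held (array([562.90547556,  58.24967554,  -0.74848599]), [[0.8, 0.0], [-0.8, 0.0]])
held (array([5.65202953e+02, 5.60019225e+01, 3.38506719e-02]), [[-1.2, -0.0], [1.2, -0.1]])
S [563.45014548  51.47253218   0.        ]
```

```bash
python3 -m inch '[[[-4,0,0],[0,0,0],1],[[-2.5,-0.2,8],[0,0,0],1],[[0,0,10],[0,0,0],1],[[0,0,0],[0,0,0],1],[[0,0,0],[0,0,0],1]]'
python3 -c "
from h import *
go(562.4,72.6,64,-.83)"
```

```text
time_s: 14.02
tcp_pos: [561.7, 72.2, 99.6]
tcp_rot: [-0.001, 0.712, 0.702, -0.001]
force: [0.4, -0.6, -0.7]
grip_width: 41.7
grasp_force: 30.0
tcp [561.7  72.2  99.6] yang -0.84 tilt [-0.002  0.    -1.   ] turn_z -0.01 shift now [ 0.4  0.8 35.6] after turn [ 0.4  0.7 35.6]
```

```bash
python3 -m inch '[[[0.3,0,6],[0,0,0],1],[[0,0,10],[0,0,0],1],[[0,0,8],[0,0,0],1],[[0,0,4],[0,0,0],1],[[0,0,3],[0,0,0],1],[[0,0,0],[0,0,0],1],[[0,0,0],[0,0,0],1],[[0,0,0],[0,0,0],1]]'
python3 -c "
from h import *
go(562.4,72.6,64,-.83)"
```

```text
time_s: 14.68
tcp_pos: [562.9, 72.4, 70.3]
tcp_rot: [0.0, 0.712, 0.702, 0.0]
force: [-0.5, 0.3, -0.9]
grip_width: 41.8
grasp_force: 30.0
tcp [562.9  72.4  70.3] yang -0.85 tilt [ 0.001 -0.    -1.   ] turn_z -0.02 shift now [ 0.2 -0.5  6.3] after turn [ 0.2 -0.5  6.3]
```

```bash
python3 -m inch '[[[0,-0.3,3],[0,0,0],1],[[0,0,1.5],[0,0,0],1],[[0,0,0],[0,0,0],1],[[0,0,0],[0,0,0],1]]'
python3 -m inch '[[[0,0,1],[0,0,0],1],[[0,0,0],[0,0,0],1],[[0,0,0],[0,0,0],1]]'
python3 -m inch '[[[0,0,0.7],[0,0,0],1],[[0,0,0],[0,0,0],1],[[0,0,0],[0,0,0],1]]'
```

```text
time_s: 15.02
tcp_pos: [562.2, 72.4, 65.4]
tcp_rot: [-0.0, 0.712, 0.702, -0.0]
force: [-0.7, 0.4, -0.6]
grip_width: 41.7
grasp_force: 30.0
time_s: 15.27
tcp_pos: [562.3, 72.4, 64.4]
tcp_rot: [-0.0, 0.712, 0.702, -0.0]
force: [0.3, 0.5, -1.1]
grip_width: 41.9
grasp_force: 30.0
time_s: 15.52
tcp_pos: [562.5, 72.4, 64.0]
tcp_rot: [0.0, 0.712, 0.702, 0.0]
force: [-0.3, -0.9, 0.5]
grip_width: 41.2
grasp_force: 30.0
```

```bash
python3 -m inch '[[[0,0,0.7],[0,0,0],1],[[0,0,0],[0,0,0],1],[[0,0,0],[0,0,0],1]]'
python3 -m inch '[[[0,0,-0.3],[0,0,0],1],[[0,0,0],[0,0,0],0.4],[[0,0,0],[0,0,0],0.1],[[0,0,0],[0,0,0],-0.2],[[0,0,0],[0,0,0],-0.3],[[0,0,0],[0,0,0],-0.3],[[0,0,0],[0,0,0],-0.3],[[0,0,0],[0,0,0],-0.3]]'
python3 -m inch '[[[0,0,-10],[0,0,0],-0.3],[[0,0,-30],[0,0,0],-0.3],[[0,0,-40],[0,0,0],-0.3],[[0,0,-30],[0,0,0],-0.3],[[-20,-15,-5],[0,0,0],-0.3],[[-30,-30,0],[0,0,0],-0.3],[[-15,-15,0],[0,0,0],-0.3],[[0,0,0],[0,0,0],-0.3],[[0,0,0],[0,0,0],-0.3]]'
python3 - <<'E'
from h import *
go(517,75,64,-.83)
c=eyes.capture("wrist")
cv2.imwrite("pics/w6.png",cv2.resize(c["color"][:,:,::-1],(800,600),interpolation=cv2.INTER_CUBIC))
E
```

```text
time_s: 15.77
tcp_pos: [562.5, 72.4, 64.0]
tcp_rot: [0.0, 0.712, 0.702, -0.0]
force: [-2.8, 0.1, 5.7]
grip_width: 42.0
grasp_force: 30.0
time_s: 16.43
tcp_pos: [562.2, 72.4, 63.2]
tcp_rot: [-0.0, 0.712, 0.702, -0.0]
force: [-0.2, -0.5, 0.5]
grip_width: 60.7
grasp_force: 0.0
time_s: 17.18
tcp_pos: [501.9, 8.4, 179.3]
tcp_rot: [0.001, 0.713, 0.701, 0.001]
force: [0.9, 0.9, 0.4]
grip_width: 60.9
grasp_force: 0.0
tcp [501.9   8.4 179.3] yang -0.95 tilt [ 0.002 -0.    -1.   ] turn_z -0.12 shift now [ 66.9  13.8 115.3] after turn [ 66.9  14.1 115.3]
```

View pics/w6.png

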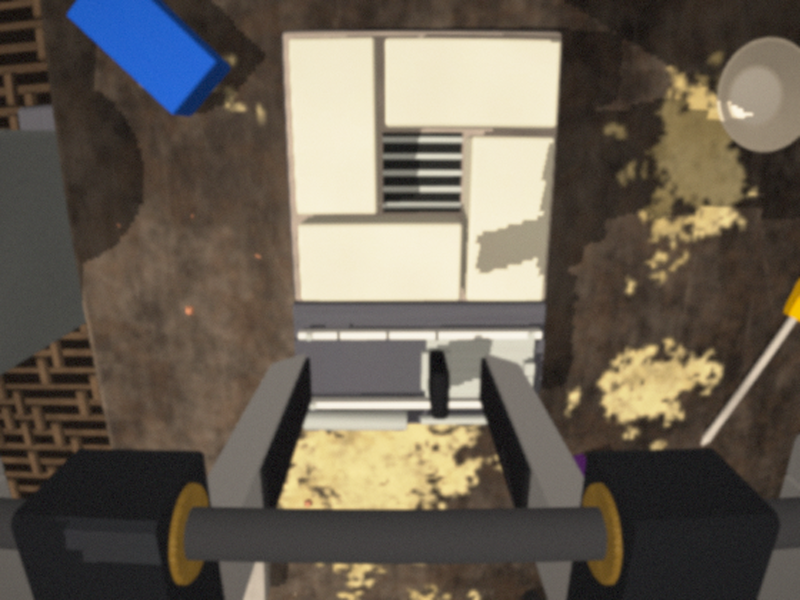

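View 6: the pinwheel is complete with roughly even 4 mm joints (columns 376–384, rows 129–137, columns 461–468). The black tab's top runs from about (437,352) to (440,416). Next is the tab.

Run:
```python
from h import *
c=eyes.capture("wrist")
H=[517.6,75.3,-.83]
T=[(10+x*5,-121+y*15,84) for x,y in((1,1),(1,-1),(-1,-1),(-1,1))]+[(5,-106,49),(15,-106,49)]
print((proj(c,place(H,T))*800/560).round(1).tolist())
P=place(H,[(10,-121,0),(-20,-121,0)]);print(P)
go(P[0][0],P[0][1],130,-.83)
cv2.imwrite("pics/w7.png",cv2.resize(c["color"][215:315,180:400,::-1],(792,360),interpolation=cv2.INTER_CUBIC))
```

```text
[[447.3, 371.9], [445.8, 420.3], [428.2, 420.3], [429.2, 371.9], [425.7, 348.8], [441.9, 348.8]]
[[525.8461779  -45.8321615    0.        ]
 [495.84932561 -45.39758972   0.        ]]
tcp [502.5   9.1 179. ] yang -0.84 tilt [ 0.001  0.    -1.   ] turn_z -0.01 shift now [-54.6  24.   49. ] after turn [-54.6  24.1  49. ]
```

View pics/w7.png

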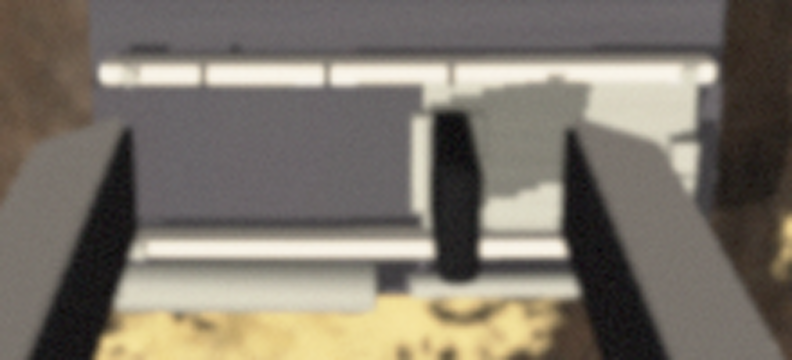

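View 7: rail marks at columns 203, 327 and 450 are open, half and closed. The tab sits at the closed mark (near edge 440–478), within 1 mm of the prediction.

```bash
python3 -m inch '[[[-15,7,0],[0,0,0],-0.3],[[-25,11,0],[0,0,0],-0.3],[[-14.5,6.5,10],[0,0,0],-0.3],[[0,0,25],[0,0,0],-0.3],[[0,0,20],[0,0,0],-0.3],[[0,0,10],[0,0,0],-0.3],[[0,0,0],[0,0,0],-0.3],[[0,0,0],[0,0,0],-0.3],[[0,0,0],[0,0,0],-0.3]]'
python3 -c "
from h import *
go(526.3,-45.8,58,-.83)"
```

```text
time_s: 18.03
tcp_pos: [526.7, -45.9, 114.6]
tcp_rot: [0.001, 0.712, 0.702, 0.001]
force: [-0.5, 0.4, -0.3]
grip_width: 61.3
grasp_force: 0.0
tcp [526.7 -45.9 114.6] yang -0.8 tilt [ 0.002 -0.001 -1.   ] turn_z 0.03 shift now [ 0.1 -0.5 56.6] after turn [ 0.1 -0.4 56.6]
```

```bash
python3 -m inch '[[[0,0,15],[0,0,0],-0.3],[[0,0,20],[0,0,0],-0.3],[[0,0,12],[0,0,0],-0.3],[[0,0,6],[0,0,0],-0.3],[[0,0,3],[0,0,0],-0.3],[[0,0,0],[0,0,0],0],[[0,0,0],[0,0,0],0.3],[[0,0,0],[0,0,0],0.6],[[0,0,0],[0,0,0],0.6],[[0,0,0],[0,0,0],0.6]]'
python3 -m inch '[[[0,0,0],[0,0,0],0.6],[[0,0,0],[0,0,0],0.7],[[0,0,0],[0,0,0],0.8],[[0,0,0],[0,0,0],1],[[0,0,0],[0,0,0],1],[[0,0,0],[0,0,0],1],[[0,0,0],[0,0,0],1]]'
python3 -c "
from h import *
go(526.3,-45.8,58,-.83)"
```

```text
time_s: 18.87
tcp_pos: [526.0, -46.2, 58.0]
tcp_rot: [0.0, 0.712, 0.702, 0.0]
force: [0.1, -1.3, 0.3]
grip_width: 31.4
grasp_force: 0.0
time_s: 19.45
tcp_pos: [526.1, -46.1, 57.5]
tcp_rot: [0.0, 0.712, 0.702, 0.0]
force: [4.1, 0.1, -2.6]
grip_width: 9.7
grasp_force: 30.0
tcp [526.1 -46.1  57.5] yang -0.85 tilt [ 0.001 -0.    -1.   ] turn_z -0.02 shift now [ 0.3  0.2 -0.5] after turn [ 0.3  0.2 -0.5]
```

```bash
for i in 1 2 3; do python3 -m inch '[[[0,0.6,0],[0,0,0],1],[[0,0,0],[0,0,0],1],[[0,0,0],[0,0,0],1],[[0,0,0],[0,0,0],1]]'|egrep 'pos|force'; done
```

```text
tcp_pos: [526.4, -46.1, 57.5]
force: [3.8, 0.5, -2.1]
grasp_force: 30.0
tcp_pos: [526.5, -46.1, 57.5]
force: [0.6, 1.2, 1.2]
grasp_force: 30.0
tcp_pos: [526.6, -46.1, 57.4]
force: [-3.4, -0.3, 6.2]
grasp_force: 30.0
```

```bash
python3 -m inch '[[[0,-2,0],[0,0,0],1],[[0,-4,0],[0,0,0],1],[[0,-5,0],[0,0,0],1],[[0,-5,0],[0,0,0],1],[[0,-5,0],[0,0,0],1],[[0,-5,0],[0,0,0],1],[[0,-4,0],[0,0,0],1],[[0,0,0],[0,0,0],1],[[0,0,0],[0,0,0],1],[[0,0,0],[0,0,0],1]]'
python3 -m inch '[[[0,-1,0],[0,0,0],1],[[0,0,0],[0,0,0],1],[[0,0,0],[0,0,0],1],[[0,0,0],[0,0,0],1],[[0,0,0],[0,0,0],1]]'
```

```text
time_s: 21.28
tcp_pos: [498.6, -45.7, 57.5]
tcp_rot: [0.002, 0.712, 0.702, 0.001]
force: [8.1, 0.1, -4.5]
grip_width: 9.6
grasp_force: 30.0
time_s: 21.7
tcp_pos: [497.7, -45.7, 57.5]
tcp_rot: [0.002, 0.712, 0.702, 0.001]
force: [8.1, -0.8, -3.4]
grip_width: 9.7
grasp_force: 30.0
```

```bash
python3 -m inch '[[[0,-1.2,0],[0,0,0],1],[[0,0,0],[0,0,0],1],[[0,0,0],[0,0,0],1],[[0,0,0],[0,0,0],1],[[0,0,0],[0,0,0],1]]'
python3 - <<'E'
from h import *
for n in "top","wrist":
    c=eyes.capture(n)["color"][:,:,::-1]
    c=c[215:315,180:400] if n=="wrist" else c[185:275,225:345]
    cv2.imwrite(f"pics/f_{n}.png",cv2.resize(c,None,fx=3.6,fy=3.6,interpolation=cv2.INTER_CUBIC))
import time
print(manip.state()["tcp_pos"])
a=cv2.imread("pics/f_top.png");b=cv2.imread("pics/f_wrist.png")
a=cv2.resize(a,(int(a.shape[1]*240/a.shape[0]),240));o=np.zeros((600,792,3),np.uint8);o[:240,:a.shape[1]]=a;o[240:]=b
cv2.imwrite("pics/final.png",o)
E
```

```text
time_s: 22.12
tcp_pos: [496.6, -45.7, 57.5]
tcp_rot: [0.002, 0.712, 0.702, 0.001]
force: [7.6, 0.8, -4.2]
grip_width: 10.2
grasp_force: 30.0
[496.56515204 -45.70915927  57.4886924 ]
```

View pics/final.png

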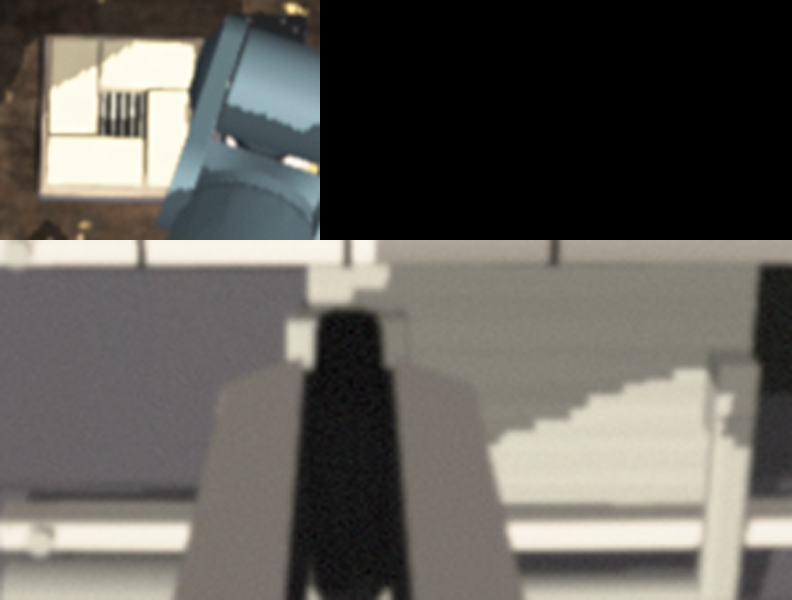

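The final view shows the tab (centre column ~348) on the half mark (column 348). The pinwheel is intact and the measured travel is 29.9 mm, so I'm handing in.

```bash
python3 -c "
from bench import manip
print(manip.finish_job())"
```

```text
the job is handed in; nothing more can be done
None
```

Both bricks are laid and released, completing the pinwheel with joints of about 4 mm, and the gripper was holding the shutter at about half travel (29.9 mm) when I handed the job in at about 22 s.

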